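Sort the potter's bench: kiln props, clay tools and the glazed cup

ROBOT

A 7-joint arm with a two-finger parallel gripper is mounted at the origin on the work surface. World frame = base frame: x ahead of the robot, y to its left, z up, the work surface at z = 0. Lengths are in m, angles in rad, forces in N, time in s.
With the tool pointing down it reaches from about 0.425 to 0.925 m from the base axis. Payload 6.8 kg.
Tool frame: the origin (TCP) lies at the very end of the fingers, on their centre line; the grasp point (between the pads) lies 19 mm behind it; z points along the fingers, y is the line along which they close (so a half turn about z gives the same grasp; the last joint's range is limited). The gripper opens to 85 mm and grips with 20 to 120 N. Pads are 22 mm wide; open, the fingers measure 114 mm over their backs; the gripper's body (76 mm by 85 mm) begins 54 mm behind the grasp point. The pads swing forward as they close: fully open they stand 13 mm farther back than shut.
Start: joints at [1.217, 0.477, 0.022, 1.555, -0.011, 1.109, -0.083], TCP at [0.164, -0.655, 0.231] pointing down, gripper open.
Joint ranges: [-2.96, 2.96], [-0.34, 2.1], [-1.41, 1.46], [0.24, 2.44], [-1.37, 4.51], [0.17, 1.92], [-2.96, 2.96]. Speed limits (rad/s): [2.39, 2.39, 3.14, 3.14, 3.14, 3.14, 3.14].

INTERFACE

Orientations are given as a unit quaternion [w, x, y, z].
In Python, from station import * gives the robot as it stands.
- The arm moves only by the tool jog_arm, never from a script. Its argument "moves" is one flat list of numbers, 7 for each row, row after row: the shift along the tool's x, y, z normalised to -1 to 1, where 1 is 20 mm, then the turn, a rotation vector about the tool's x, y, z normalised to -1 to 1, where 1 is 4 degrees, then the opening, from 0 (shut) to 1 (fully open). In form: [x, y, z, rx, ry, rz, claw, x, y, z, rx, ry, rz, claw, ...]. A call has exactly 8 rows; each row shifts and turns the commanded pose from where the row before left it, along the tool's axes as they then stand; what a row does not reach is not made up. A row lasts 1/12 s, in which the tool goes at most 41.7 mm and 7.16 degrees, less where a joint would pass 70% of its speed; a pose out of reach is approached as far as the arm can. A call with a number of a shift or a turn outside -1 to 1 is refused whole. A call with a gripper value outside its range is refused whole. The fingers move at their own pace and stop on an object; "grip_force" is the grip in N (left out, the last holds). Time passes only in rows, so rows that do not move let the fingers close, or fill a call up. It gives the time, the measured TCP pose, the force, the opening and the grip force at its end, in the units of the state.
- get_obs(): the state, without advancing time (a new reading comes with each control period).
- read_camera(name): name is "side" or "top" or "wrist"; returns a dict with "color" (384x512x3 uint8, blue, green, red), "fx", "fy", "cx", "cy" (pixels), "rvec" (rotation vector, rad) and "tvec" (3), from world to camera coordinates, as OpenCV has them. Camera axes: x right, y down, z forward; pixel columns grow to the right and rows downward; lengths in m; the calibration is good to about 2 mm. A picture is of the moment at which its call begins. There is no depth.
- hand_in(): hands the job in; it is judged then, once.
The state is a dict: "t": time; "q": joint angles; "joint_vel": joint speeds; "joint_torque": joint torques, N m; "eef_pos": TCP position; "tool_rot": TCP orientation; "contact_force": force on the tool from outside, world axes, zero at the start; "torque": the same for the moment, N m; "gripper_width": opening from 0.0 (shut) to 1.0 (fully open); "grasp_force": force on a finger pad.
Only numpy, scipy, OpenCV 4.12 (cv2) and the standard library are available. Lean on these libraries where they do the work, as an engineer would, in place of code of your own. Each camera call takes 0.05 s, during which the arm holds its last target. There are 200 camera calls.

TASK

Sort the mixed things on the pottery bench: stand both kiln props upright on the floor of the white basket, lay both clay tools (the wire-loop trimming tool and the wooden knife) flat inside the dark wooden tray, and stand the glazed eight-sided cup upright in the middle of the plaster bat. Leave the amber jar and the white bowl where they are.

Things in the scene. Friction and masses are not known exactly. Their poses are not given: they have to be found in the camera images.
- tall_prop: loose kiln prop: upright square post of pale buff fireclay, 34 x 34 mm and 70 mm tall, about 0.14 kg; origin at the centre of its underside, z up, x and y square to its side faces
- short_prop: loose kiln prop: upright round post of reddish-brown fireclay, 40 mm in diameter and 42 mm tall, about 0.1 kg; origin at the centre of its underside, z up
- loop_tool: loose trimming tool lying flat: honey-coloured wooden handle of 15 x 15 mm section and 78 mm length (x from -39 to +39 mm), then a brass collar and a flat steel wire loop 32 mm wide reaching to x = +76 mm; origin at the underside of the middle of the handle, x along the tool towards the loop, z up; grip the handle at the origin
- wood_knife: loose modelling knife of pale plain wood lying flat, 115 mm long: handle 80 mm long, 20 mm wide, 12 mm thick (x from -55 to +25 mm), then a blade 16 mm wide and 7 mm thick reaching to x = +60 mm; origin at the underside of the handle 55 mm from its butt end, x along it towards the blade, z up; grip the handle at x = -5 mm
- cup: loose eight-sided blue-green glazed cup standing upright, open at the top, 52 mm across the flats, 50 mm tall, walls 4.5 mm, about 0.13 kg; origin at the centre of its underside, z up, x and y each square to a pair of facing flats (so are the 45-degree diagonals)
- tool_tray: fixed dark-brown wooden open tray for the clay tools, 150 mm (x) by 190 mm (y) outside, 22 mm high, walls and floor 5 mm thick, so its inner floor is 140 x 180 mm and 5 mm above the table; origin at the centre of its underside, z up
- basket: fixed white plastic open basket with grey slots in its sides, for the kiln props, 140 mm (x) by 190 mm (y) outside, 40 mm high, walls and floor 5 mm thick, so its inner floor is 130 x 180 mm and 5 mm above the table; origin at the centre of its underside, z up
- bat: fixed eight-sided off-white plaster bat for glazed ware, 150 mm across the flats, 20 mm thick with a flat top; origin at the centre of its underside, z up
- jar: bystander to leave alone: loose amber jar with black lid, 44 mm in diameter, 55 mm tall; origin at the centre of its underside, z up
- bowl: bystander to leave alone: loose small round white bowl, 62 mm in rim diameter, 32 mm tall; origin at the centre of its underside, z up
There are look-alikes about, which are no part of the job. Of the things like the cup, leave any that is yellow; of the rest the larger one is meant. Leave any purple look-alike of the tall_prop alone.

How it is judged:
By the outcome, as a careful person would: the job done as asked, in the order asked, and still so for the second after the job is handed in, with the robot touching nothing.
It also fails if it takes over 112 s, if anything falls off the work surface, if the arm or the gripper's body presses on something with over 40 N, if the wrist force passes 120 N, or if a joint passes its speed limit or range.

## Working session

There is one attempt and no reset: what is moved stays moved. The work goes in short steps, Python scripts to look and compute and a tool call to move; the robot and the scene stay as the last step left them, time stands still between calls to the robot, and variables do not carry over. Pictures are saved under pics/ and viewed, at most 14 in all, crops included, and the job is handed in when it is done.

Besides the shell and the picture viewer there is one more tool, called after "Emit:" as name(argument=value, ...) on one line, values as JSON. jog_arm: Moves the arm, as the interface text tells. Scaled input: -1 to 1 covers 20 mm each way for a shift and 4 degrees each way for a turn. Its arguments: {"type":"object","properties":{"moves":{"type":"array"},"grip_force":{"type":"number"}},"required":["moves"]}

```bash
ls; mkdir -p pics
python3 - <<'E'
from station import *
import cv2
for n in ("top","side"):
    c=read_camera(n); cv2.imwrite(f"pics/{n}0.png",c["color"]); print(n,c["fx"],c["fy"],c["cx"],c["cy"],c["rvec"],c["tvec"])
o=get_obs(); print(o)
E
```

```text
pics
top 349.2758738829569 349.2758738829569 254.69333668463642 194.16220416999175 [ 2.14169365 -2.12411954  0.17103249] [-0.05420141  0.49466978  0.90832264]
side 411.0379243085334 411.0379243085334 254.7302285970883 188.92626080609256 [ 2.29882581 -0.43659755  0.20491123] [-0.45391273  0.14597911  0.78844877]
{'t': 0.1, 'q': array([ 1.21692173,  0.4777248 ,  0.02234245,  1.55634579, -0.01156682,
        1.10929878, -0.08310968]), 'joint_vel': array([-0.00134924, -0.00120159,  0.00256013, -0.00369858,  0.00046965,
        0.00113343,  0.00121551]), 'joint_torque': array([ 3.97396638e-03, -5.97766256e+01,  1.61397882e+00, -2.81955957e+01,
        1.28881339e-02,  5.04156982e-03, -2.61226347e-05]), 'eef_pos': array([ 0.16411145, -0.65419632,  0.23042084]), 'tool_rot': array([-8.14657962e-04,  9.92459693e-01,  1.22568665e-01, -1.31024890e-04]), 'contact_force': array([ 0.06425684, -0.15680149, -0.14139738]), 'torque': array([-0.04876529, -0.0152766 , -0.0068185 ]), 'grasp_force': 0.0, 'gripper_width': 1.0009973550813691}
```

View pics/top0.png

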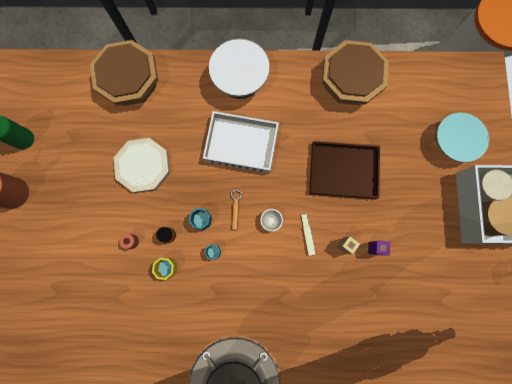

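View pics/side0.png

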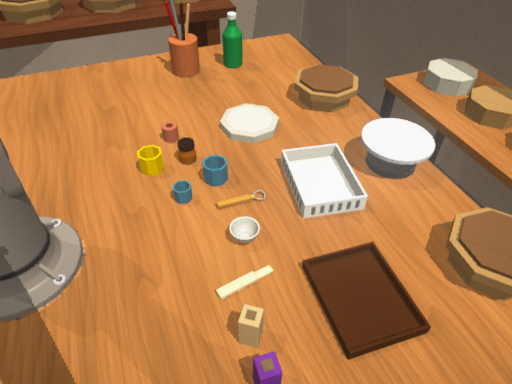

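Candidates in the top picture. For the cup these are large blue (200,219), small blue (212,253) and yellow (163,268), and the large blue one is meant. For the tall prop they are buff (350,245) and purple (379,248), and the buff one is meant. The short prop is reddish, at (127,242). Bystanders are the jar (165,235) and the bowl (271,220). Next I segment both views and confirm with one enlarged crop.

```bash
cat > h.py <<'E'
from station import *
import cv2, numpy as np
def cast(c,uv,z):
    K=np.array([[c["fx"],0,c["cx"]],[0,c["fy"],c["cy"]],[0,0,1]])
    R=cv2.Rodrigues(np.array(c["rvec"],float))[0]; C=-R.T@np.array(c["tvec"],float)
    uv=np.atleast_2d(uv).astype(float)
    d=np.c_[uv,np.ones(len(uv))]@np.linalg.inv(K).T@R
    return (C+d*((z-C[2])/d[:,2])[:,None])[:,:2]
def seg(c,r):
    m=np.zeros(c["color"].shape[:2],np.uint8)
    x,y,w,h=r; p=14
    X,Y=max(0,x-p),max(0,y-p); sub=c["color"][Y:y+h+p,X:x+w+p].copy(); s=np.zeros(sub.shape[:2],np.uint8)
    cv2.grabCut(sub,s,(x-X,y-Y,w,h),np.zeros((1,65)),np.zeros((1,65)),6,cv2.GC_INIT_WITH_RECT)
    s=((s==1)|(s==3)).astype(np.uint8)
    k=max(cv2.findContours(s,cv2.RETR_EXTERNAL,cv2.CHAIN_APPROX_NONE)[0],key=cv2.contourArea)
    return cv2.convexHull(k)+np.array([X,Y])
def cen(k):
    M=cv2.moments(k); return np.array([M["m10"]/M["m00"],M["m01"]/M["m00"]])
E
cat > m.py <<'E'
from h import *
O={"tall":(.07,(339,234,23,22),(235,303,33,45)),"short":(.042,(116,232,22,20),(160,122,22,22)),
"loop":(.015,(227,187,17,48),(212,188,60,22)),"knife":(.012,(299,211,19,48),(213,263,65,37)),
"cup":(.05,(186,206,28,26),(200,155,32,32)),"tray":(.022,(305,138,80,64),(298,240,132,112)),
"basket":(.04,(200,109,82,66),(278,142,90,76)),"bat":(.02,(109,134,64,62),(215,101,68,42)),
"jar":(.055,(152,224,26,22),(175,136,24,30)),"bowl":(.032,(258,206,28,28),(226,215,38,31)),
"small":(.03,(202,243,21,20),(171,179,24,26)),"purple":(.07,(366,238,27,20),(250,350,36,34)),"yellow":(.05,(149,255,29,27),(135,144,32,32))}
T,S=read_camera("top"),read_camera("side")
im=[T["color"].copy(),S["color"].copy()]
for n,(h,rt,rs) in O.items():
    out=[]
    for i,(c,r) in enumerate(((T,rt),(S,rs))):
        k=seg(c,r); cv2.polylines(im[i],[k],True,(0,0,255) if i else (0,255,0),1)
        p=cast(c,cen(k),h/2)[0]
        w=cast(c,k[:,0,:],h/2); rr=cv2.minAreaRect((w*1000).astype(np.float32))
        out.append((p*1000).round(0).tolist()+np.round(rr[1]).tolist()+[round(rr[2])])
    print(n,out)
big=lambda a,f:cv2.resize(a,None,fx=f,fy=f,interpolation=cv2.INTER_CUBIC)
t=big(T["color"][180:285,110:400],2.7); s=big(im[0][105:285,100:400],2.6)[:320]
a=big(im[0][105:285,105:395],2.7)
cv2.imwrite("pics/c1.png",t); cv2.imwrite("pics/c2.png",a); cv2.imwrite("pics/c3.png",big(im[1][95:384,130:450],2))
E
python3 m.py
```

```text
tall [[362.0, -308.0, 34.0, 36.0, 52], [363.0, -295.0, 73.0, 40.0, 65]]
short [[361.0, 293.0, 36.0, 57.0, 19], [365.0, 281.0, 63.0, 47.0, 82]]
loop [[457.0, 6.0, 26.0, 110.0, 90], [467.0, 8.0, 33.0, 110.0, 80]]
knife [[387.0, -195.0, 116.0, 29.0, 9], [387.0, -195.0, 113.0, 25.0, 10]]
cup [[429.0, 100.0, 61.0, 55.0, 81], [430.0, 102.0, 109.0, 56.0, 73]]
tray [[570.0, -298.0, 207.0, 162.0, 86], [571.0, -310.0, 201.0, 166.0, 86]]
basket [[654.0, -9.0, 195.0, 145.0, 80], [654.0, -16.0, 233.0, 157.0, 80]]
bat [[581.0, 276.0, 161.0, 160.0, 8], [582.0, 275.0, 182.0, 157.0, 56]]
jar [[380.0, 196.0, 48.0, 62.0, 3], [384.0, 192.0, 105.0, 50.0, 80]]
bowl [[428.0, -96.0, 61.0, 61.0, 0], [427.0, -86.0, 78.0, 64.0, 33]]
small [[340.0, 64.0, 40.0, 41.0, 1], [342.0, 70.0, 77.0, 40.0, 76]]
purple [[355.0, -381.0, 34.0, 58.0, 0], [360.0, -370.0, 48.0, 42.0, 68]]
yellow [[295.0, 195.0, 55.0, 55.0, 46], [295.0, 193.0, 115.0, 61.0, 83]]
```

View pics/c2.png

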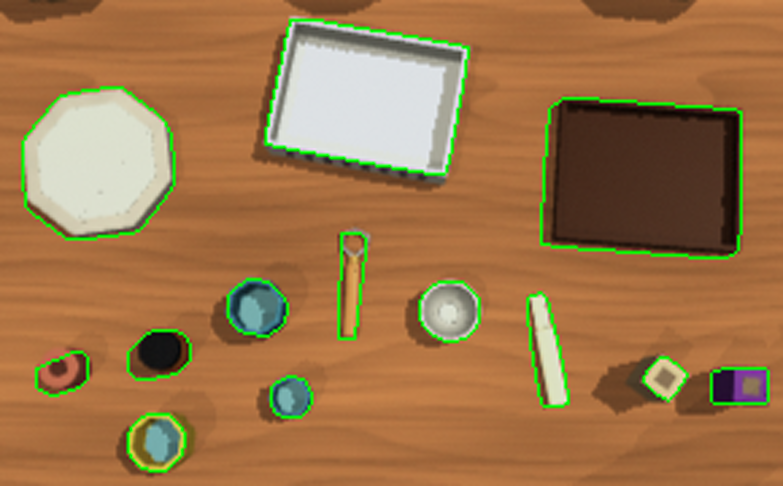

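View pics/c3.png

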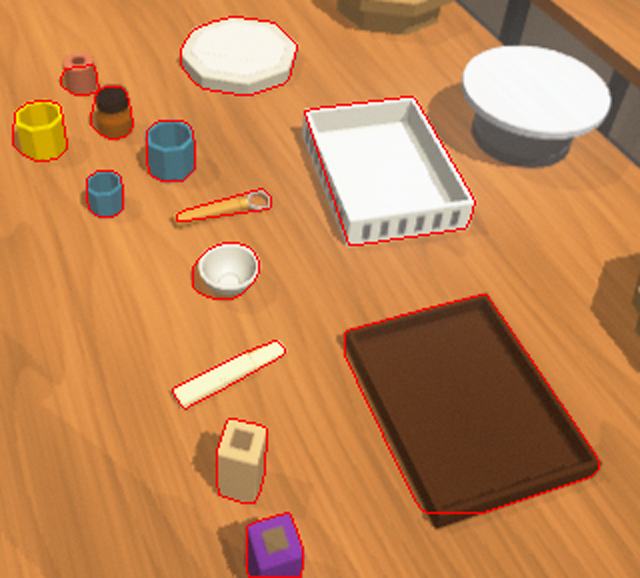

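The overlays confirm the picks. In the top crop, the cup is the larger blue one (257,308), not the small blue (290,397) or the yellow (156,442). The tall prop is the buff square (665,378), not the purple one (740,386). The tray, basket and bat outlines also fit. Moving over the tall prop.

Emit:
jog_arm(moves=[0.87,-0.93,0,0,0,0,1,0.87,-0.93,0,0,0,0,1,0.87,-0.93,0,0,0,0,1,0.87,-0.93,0,0,0,0,1,0.87,-0.93,0,0,0,0,1,0.87,-0.93,0,0,0,0,1,0.87,-0.93,0,0,0,0,1,0.87,-0.93,0,0,0,0,1], grip_force=40)

```text
t: 0.87
eef_pos: [0.2634, -0.4753, 0.2312]
tool_rot: [-0.0, 0.992, 0.123, -0.0]
contact_force: [1.0, -0.4, 0.2]
gripper_width: 0.998
grasp_force: 0.0
```

Emit:
jog_arm(moves=[0.87,-0.93,0,0,0,0,1,0.87,-0.93,0,0,0,0,1,0.87,-0.93,0,0,0,0,1,0.87,-0.93,0,0,0,0,1,0.87,-0.93,0,0,0,0,1,0.87,-0.93,0,0,0,0,1,0.87,-0.93,0,0,0,0,1,0.87,-0.93,0,0,0,0,1])

```text
t: 1.53
eef_pos: [0.3622, -0.2972, 0.2313]
tool_rot: [0.0, 0.992, 0.123, -0.0]
contact_force: [0.7, 0.6, -0.4]
gripper_width: 1.0
grasp_force: 0.0
```

Emit:
jog_arm(moves=[0,0,0,0,0,-1,1,0,0,0,0,0,-1,1,0,0,0,0,0,-1,1,0,0,0,0,0,-1,1,0,0,0,0,0,-1,1,0,0,0,0,0,-1,1,0,0,0,0,0,-1,1,0,0,0,0,0,-1,1])

```text
t: 2.2
eef_pos: [0.3618, -0.2983, 0.2312]
tool_rot: [-0.0, 0.92, 0.393, -0.0]
contact_force: [0.0, 0.5, 0.8]
gripper_width: 0.999
grasp_force: 0.0
```

```bash
cat > g.py <<'E'
from h import *
from scipy.spatial.transform import Rotation as Ro
def go(x,y,z,psi=None):
    """units (20 mm) in tool axes to world point; rz rows (4 deg) so tool y lies along psi deg (mod 180)"""
    o=get_obs(); w=o["tool_rot"]; R=Ro.from_quat([w[1],w[2],w[3],w[0]]).as_matrix()
    d=np.array([x,y,z])-o["eef_pos"]; ty=np.degrees(np.arctan2(R[1,1],R[0,1]))
    print("t %.2f tcp %s ty %.1f tilt %s F %s w %.3f gf %.1f"%(o["t"],o["eef_pos"].round(4),ty,R[:2,2].round(4),o["contact_force"].round(1),o["gripper_width"],o["grasp_force"]))
    if psi is not None:
        dz=(psi-ty+90)%180-90; rz=-dz/4
        a=np.radians(dz); R=np.array([[np.cos(a),-np.sin(a),0],[np.sin(a),np.cos(a),0],[0,0,1]])@R
        print(" rz units %.2f then"%rz,end="")
    print(" shift units",(R.T@d/.02).round(2))
    return o
E
python3 - <<'E'
from g import *
go(.363,-.297,.2,-38)
c=read_camera("wrist"); cv2.imwrite("pics/w1.png",c["color"])
E
```

```text
t 2.20 tcp [ 0.3618 -0.2983  0.2312] ty -43.7 tilt [-0.0001  0.    ] F [0.  0.5 0.8] w 0.999 gf 0.0
 rz units -1.43 then shift units [0.09 0.01 1.56]
```

View pics/w1.png

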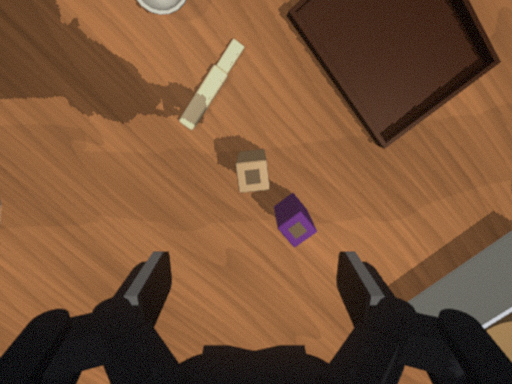

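The wrist picture shows the tall prop's top face around (252,177), the purple look-alike at (296,220) and the knife at (212,85). I measure the bright faces by threshold.

```bash
cat >> h.py <<'E'
def face(c,r,z,lo,hi,off=0):
    """hull of HSV-thresholded blob in window r, cast on plane z: centre, sizes, angle"""
    x,y,w,h=r; s=cv2.inRange(cv2.cvtColor(c["color"],cv2.COLOR_BGR2HSV)[y:y+h,x:x+w],np.array(lo),np.array(hi))
    k=max(cv2.findContours(s,cv2.RETR_EXTERNAL,cv2.CHAIN_APPROX_NONE)[0],key=cv2.contourArea)[:,0,:]+[x,y]
    q=(cast(c,k,z)*1000).astype(np.float32); rr=cv2.minAreaRect(q)
    return np.round(rr[0],1),np.round(rr[1],1),round(rr[2],1),np.round(cv2.minEnclosingCircle(q),1) if 0 else k.mean(0).round(0)
E
python3 - <<'E'
from h import *
W,T=read_camera("wrist"),read_camera("top")
h=cv2.cvtColor(W["color"],cv2.COLOR_BGR2HSV); print(h[186,243],h[155,252],h[200,215],h[100,200],h[60,228],h[210,240])
print(face(W,(228,155,48,45),.07,(12,30,170),(40,140,255)))
print("knife",face(W,(170,30,80,105),.010,(15,10,120),(45,110,255)))
h=cv2.cvtColor(T["color"],cv2.COLOR_BGR2HSV); print(h[240,349],h[235,308])
print(face(T,(335,230,30,28),.07,(12,30,170),(40,140,255)))
print("knife",face(T,(295,208,26,52),.010,(15,10,120),(45,110,255)))
E
```

```text
[ 17 101 190] [ 15 104 105] [ 14 145 144] [ 20  78 163] [ 31  49 212] [ 14 146 162]
(array([ 361.3, -296.7]), array([31.9, 31.9]), 52.6, array([253., 176.]))
knife (array([ 390.2, -194.9]), array([114.6,  21.1]), 10.5, array([212.,  84.]))
[ 20  84 227] [ 32  29 232]
(array([ 361., -299.]), array([32.6, 33.7]), 55.0, array([351., 245.]))
knife (array([ 390.2, -196.5]), array([113.9,  20.6]), 10.4, array([308., 234.]))
```

Emit:
jog_arm(moves=[0,0,0,0,0,-0.8,1,0,0,0,0,0,-0.8,1,0,0,1,0,0,0,1,0,0,1,0,0,0,1,0,0,1,0,0,0,1,0,0,1,0,0,0,1,0,0,1,0,0,0,1,0,0,1,0,0,0,1])

```text
t: 3.02
eef_pos: [0.3619, -0.2984, 0.1105]
tool_rot: [0.0, 0.898, 0.441, 0.0]
contact_force: [0.2, -0.6, 0.2]
gripper_width: 1.003
grasp_force: 0.0
```

Emit:
jog_arm(moves=[0,0,1,0,0,0,1,0,0,1,0,0,0,1,0,0,1,0,0,0,1,0,0,1,0,0,0,1,0,0,0,0,0,0,0.2,0,0,0,0,0,0,0.2,0,0,0,0,0,0,0.2,0,0,0,0,0,0,0.2])

```text
t: 3.68
eef_pos: [0.3627, -0.2989, 0.0325]
tool_rot: [0.001, 0.897, 0.442, 0.0]
contact_force: [0.0, 0.6, 1.5]
gripper_width: 0.456
grasp_force: 1.8
```

Emit:
jog_arm(moves=[0,0,0,0,0,0,0.1,0,0,0,0,0,0,0.1,0,0,0,0,0,0,0.1,0,0,0,0,0,0,0.1,0,0,0,0,0,0,0.1,0,0,0,0,0,0,0.1,0,0,0,0,0,0,0.1,0,0,0,0,0,0,0.1])

```text
t: 4.35
eef_pos: [0.3627, -0.2989, 0.0326]
tool_rot: [0.001, 0.897, 0.442, 0.0]
contact_force: [-0.4, 0.4, 7.2]
gripper_width: 0.392
grasp_force: 40.8
```

Emit:
jog_arm(moves=[0,0,-0.5,0,0,0,0.1,0,0,-1,0,0,0,0.1,0,0,-1,0,0,0,0.1,0,0,-1,0,0,0,0.1,0,0,-1,0,0,0,0.1,0,0,-1,0,0,0,0.1,0,0,-0.5,0,0,0,0.1,0,0,0,0,0,0,0.1])

```text
t: 5.02
eef_pos: [0.3631, -0.2992, 0.1539]
tool_rot: [0.002, 0.897, 0.442, 0.001]
contact_force: [0.8, 0.6, -1.2]
gripper_width: 0.395
grasp_force: 40.0
```

Emit:
jog_arm(moves=[0,0,0,0,0,-1,0.1,0,0,0,0,0,-1,0.1,0,0,0,0,0,-1,0.1,0,0,0,0,0,-1,0.1,0,0,0,0,0,-1,0.1,0,0,0,0,0,-1,0.1,0,0,0,0,0,-1,0.1,0,0,0,0,0,0,0.1])

```text
t: 5.68
eef_pos: [0.3612, -0.2979, 0.1502]
tool_rot: [-0.001, 0.763, 0.647, -0.0]
contact_force: [-0.5, -0.4, -1.9]
gripper_width: 0.387
grasp_force: 40.0
```

Run:
```python
from g import *
go(.646,-.055,.15,-10)
W,T=read_camera("wrist"),read_camera("top"); cv2.imwrite("pics/w2.png",W["color"])
h=cv2.cvtColor(T["color"],cv2.COLOR_BGR2HSV)
# inner floor of basket & tray, bat top, from top view
print("floor",face(T,(200,109,82,66),.005,(0,0,205),(179,30,255)))
print("outer",face(T,(200,109,82,66),.04,(0,0,90),(179,60,255)))
print("tray",face(T,(303,136,84,68),.022,(0,0,0),(179,255,80)))
```

```text
t 5.68 tcp [ 0.3612 -0.2979  0.1502] ty -9.4 tilt [-0.0015  0.0013] F [-0.5 -0.4 -1.9] w 0.387 gf 40.0
 rz units 0.16 then shift units [1.443e+01 1.192e+01 1.000e-02]
floor (array([660.1,  -7.5]), array([196.3, 144.1]), 80.2, array([241., 140.]))
outer (array([645.3,  -9.1]), array([191.8, 148.5]), 80.2, array([241., 143.]))
tray (array([ 569.3, -300.4]), array([192., 153.]), 86.0, array([344., 170.]))
```

View pics/w2.png

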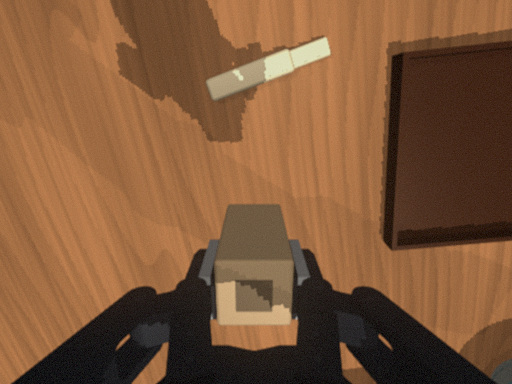

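The held prop is upright in the jaws at (255,265). Moving over the basket.

Emit:
jog_arm(moves=[0.9,0.745,0,0,0,0,0.1,0.9,0.745,0,0,0,0,0.1,0.9,0.745,0,0,0,0,0.1,0.9,0.745,0,0,0,0,0.1,0.9,0.745,0,0,0,0,0.1,0.9,0.745,0,0,0,0,0.1,0.9,0.745,0,0,0,0,0.1,0.9,0.745,0,0,0,0,0.1])

```text
t: 6.45
eef_pos: [0.5037, -0.1752, 0.1508]
tool_rot: [-0.0, 0.764, 0.645, -0.0]
contact_force: [0.0, 0.6, -0.9]
gripper_width: 0.398
grasp_force: 40.0
```

Emit:
jog_arm(moves=[0.9,0.745,0,0,0,0,0.1,0.9,0.745,0,0,0,0,0.1,0.9,0.745,0,0,0,0,0.1,0.9,0.745,0,0,0,0,0.1,0.9,0.745,0,0,0,0,0.1,0.9,0.745,0,0,0,0,0.1,0.9,0.745,0,0,0,0,0.1,0.9,0.745,0,0,0,0,0.1])

```text
t: 7.12
eef_pos: [0.645, -0.0529, 0.1505]
tool_rot: [-0.0, 0.764, 0.645, -0.0]
contact_force: [0.5, 0.1, -1.6]
gripper_width: 0.392
grasp_force: 40.0
```

Run:
```python
from g import *
go(.646,-.055,.038,-10)
T,S=read_camera("top"),read_camera("side"); cv2.imwrite("pics/t2.png",np.hstack([cv2.resize(T["color"][90:200,170:310],None,fx=2.8,fy=2.8),cv2.resize(S["color"][90:220,250:400],None,fx=2.37,fy=2.37)[:308]]))
```

```text
t 7.12 tcp [ 0.645  -0.0529  0.1505] ty -9.6 tilt [-0.0011 -0.0002] F [ 0.5  0.1 -1.6] w 0.392 gf 40.0
 rz units 0.09 then shift units [-0.09  0.07  5.63]
```

View pics/t2.png

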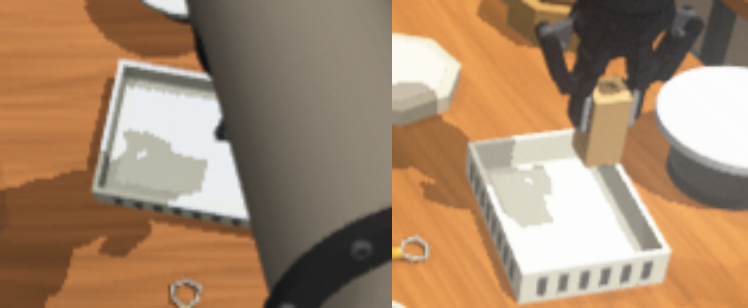

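Emit:
jog_arm(moves=[-0.05,0.05,1,0,0,0,0.1,-0.04,0,1,0,0,0,0.1,0,0,1,0,0,0,0.1,0,0,1,0,0,0,0.1,0,0,0.9,0,0,0,0.1,0,0,0.5,0,0,0,0.1,0,0,0.2,0,0,0,0.1,0,0,0,0,0,0,0.1])

```text
t: 7.88
eef_pos: [0.6445, -0.0559, 0.0388]
tool_rot: [-0.0, 0.764, 0.646, -0.001]
contact_force: [0.4, -0.3, -1.2]
gripper_width: 0.388
grasp_force: 40.4
```

Emit:
jog_arm(moves=[0,0,0.05,0,0,0,0.1,0,0,0,0,0,0,0.3,0,0,0,0,0,0,0.5,0,0,0,0,0,0,0.65,0,0,0,0,0,0,0.65,0,0,0,0,0,0,0.65,0,0,0,0,0,0,0.65,0,0,0,0,0,0,0.65])

```text
t: 8.55
eef_pos: [0.6454, -0.0557, 0.0384]
tool_rot: [0.0, 0.763, 0.646, 0.0]
contact_force: [0.1, 0.2, -0.2]
gripper_width: 0.649
grasp_force: 0.0
```

Emit:
jog_arm(moves=[0,0,-0.4,0,0,0,0.65,0,0,-0.7,0,0,0,0.65,0,0,-1,0,0,0,0.65,0,0,-1,0,0,0,0.65,0,0,-1,0,0,0,0.65,0,0,-1,0,0,0,1,0,0,-1,0,0,0,1,0,0,-1,0,0,0,1])

```text
t: 9.22
eef_pos: [0.6455, -0.0555, 0.183]
tool_rot: [0.001, 0.763, 0.646, 0.001]
contact_force: [0.7, -0.2, -0.1]
gripper_width: 1.0
grasp_force: 0.0
```

Run:
```python
from g import *
go(.363,.287,.19)
```

```text
t 9.22 tcp [ 0.6455 -0.0555  0.183 ] ty -9.5 tilt [0.0016 0.    ] F [ 0.7 -0.2 -0.1] w 1.000 gf 0.0
 shift units [ 14.56 -16.76  -0.37]
```

Emit:
jog_arm(moves=[0.8,-0.93,0,0,0,0,1,0.8,-0.93,0,0,0,0,1,0.8,-0.93,0,0,0,0,1,0.8,-0.93,0,0,0,0,1,0.8,-0.93,0,0,0,0,1,0.8,-0.93,0,0,0,0,1,0.8,-0.93,0,0,0,0,1,0.8,-0.93,0,0,0,0,1])

```text
t: 9.88
eef_pos: [0.5192, 0.0962, 0.1819]
tool_rot: [0.001, 0.763, 0.646, 0.001]
contact_force: [0.6, 0.7, 0.5]
gripper_width: 1.0
grasp_force: 0.0
```

Emit:
jog_arm(moves=[0.8,-0.93,0,0,0,0,1,0.8,-0.93,0,0,0,0,1,0.8,-0.93,0,0,0,0,1,0.8,-0.93,0,0,0,0,1,0.8,-0.93,0,0,0,0,1,0.8,-0.93,0,0,0,0,1,0.8,-0.93,0,0,0,0,1,0.8,-0.93,0,0,0,0,1])

```text
t: 10.55
eef_pos: [0.3936, 0.2471, 0.1818]
tool_rot: [0.0, 0.763, 0.646, 0.001]
contact_force: [-0.8, 1.2, 0.5]
gripper_width: 1.0
grasp_force: 0.0
```

Run:
```python
from g import *
go(.363,.285,.025)
W,T,S=read_camera("wrist"),read_camera("top"),read_camera("side"); 
cv2.imwrite("pics/w3.png",np.vstack([cv2.resize(W["color"],(400,300)),np.hstack([cv2.resize(T["color"][90:200,170:310],(200,157)),cv2.resize(S["color"][90:220,250:400],(200,157))])]))
h=cv2.cvtColor(T["color"],cv2.COLOR_BGR2HSV); print(h[238,127],h[247,122])
for n,c,r in (("w",W,(0,0,512,250)),("t",T,(105,225,40,30)),("s",S,(150,112,35,35))):
    for lo in ((0,100,60),):
        try:
            f=face(c,r,.021,lo,(9,200,255)); print(n,f)
        except Exception as e: print(n,e)
```

```text
t 10.55 tcp [0.3936 0.2471 0.1818] ty -9.5 tilt [0.0021 0.0004] F [-0.8  1.2  0.5] w 1.000 gf 0.0
 shift units [ 1.61 -1.84  7.84]
[  7 156 108] [  9 154 164]
w (array([364.6, 291.9]), array([43.3, 41.6]), 79.6, array([220., 138.]))
t (array([366.7, 292. ]), array([37.7, 52.1]), 0.5, array([128., 241.]))
s (array([368.1, 298. ]), array([92.8, 36.9]), 80.6, array([170., 131.]))
```

View pics/w3.png

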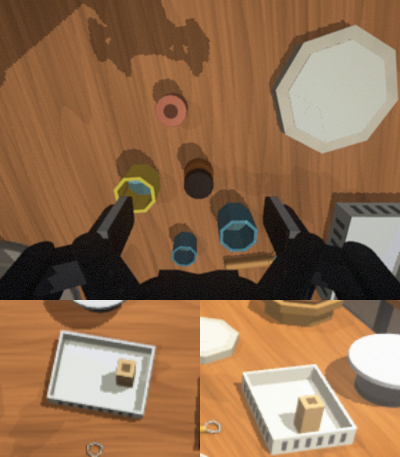

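The inset shows the tall prop standing in the basket. In the wrist view the red prop is at (220,138) in full pixels and the bat is fully visible near (432,115). I refine both on their top planes.

Run:
```python
from g import *
W=read_camera("wrist")
f=lambda c,r,z,lo,hi:face(c,r,z,lo,hi)
print(f(W,(190,110,60,55),.042,(0,100,110),(9,200,255)))
print("sil",f(W,(190,110,60,55),.021,(0,90,40),(9,220,255)))
print("bat",f(W,(340,20,172,185),.02,(0,0,140),(179,75,255)))
```

```text
(array([366.9, 293.7]), array([38.1, 38.1]), 33.9, array([219., 142.]))
sil (array([365.2, 291.9]), array([44. , 40.9]), 33.9, array([220., 140.]))
bat (array([581.5, 275.4]), array([149.8, 150.1]), 8.5, array([433., 116.]))
```

Emit:
jog_arm(moves=[1,-0.87,0,0,0,0,1,1,-0.87,0,0,0,0,1,0.04,0,1,0,0,0,1,0,0,1,0,0,0,1,0,0,1,0,0,0,1,0,0,1,0,0,0,1,0,0,1,0,0,0,1,0,0,1,0,0,0,1])

```text
t: 11.42
eef_pos: [0.3681, 0.291, 0.0598]
tool_rot: [0.0, 0.764, 0.645, 0.0]
contact_force: [1.3, -0.0, 0.2]
gripper_width: 1.002
grasp_force: 0.0
```

Emit:
jog_arm(moves=[0,0,1,0,0,0,1,0,0,1,0,0,0,1,0,0,0.7,0,0,0,1,0,0,0,0,0,0,0.2,0,0,0,0,0,0,0.2,0,0,0,0,0,0,0.2,0,0,0,0,0,0,0.2,0,0,0,0,0,0,0.1])

```text
t: 12.08
eef_pos: [0.3677, 0.2924, 0.0076]
tool_rot: [0.0, 0.764, 0.646, 0.001]
contact_force: [-0.1, -0.7, 5.6]
gripper_width: 0.461
grasp_force: 40.0
```

Emit:
jog_arm(moves=[0,0,0,0,0,0,0.1,0,0,0,0,0,0,0.1,0,0,0,0,0,0,0.1,0,0,0,0,0,0,0.1,0,0,0,0,0,0,0.1,0,0,0,0,0,0,0.1,0,0,0,0,0,0,0.1,0,0,0,0,0,0,0.1])

```text
t: 12.75
eef_pos: [0.3677, 0.2923, 0.0076]
tool_rot: [0.0, 0.764, 0.646, 0.001]
contact_force: [0.1, -1.6, 7.7]
gripper_width: 0.458
grasp_force: 40.2
```

Emit:
jog_arm(moves=[0,0,-0.5,0,0,0,0.1,0,0,-1,0,0,0,0.1,0,0,-1,0,0,0,0.1,0,0,-1,0,0,0,0.1,0,0,-1,0,0,0,0.1,0,0,-1,0,0,0,0.1,0,0,-1,0,0,0,0.1,0,0,-0.5,0,0,0,0.1])

```text
t: 13.42
eef_pos: [0.3671, 0.2927, 0.1492]
tool_rot: [0.0, 0.763, 0.646, 0.002]
contact_force: [-0.3, -0.1, -1.1]
gripper_width: 0.461
grasp_force: 40.4
```

Run:
```python
from g import *
go(.662,.033,.14,-10)
W,T=read_camera("wrist"),read_camera("top"); cv2.imwrite("pics/w4.png",np.hstack([W["color"][:,:420],cv2.resize(T["color"][95:195,190:300],None,fx=3,fy=3.84)]))
```

```text
t 13.42 tcp [0.3671 0.2927 0.1492] ty -9.5 tilt [0.0028 0.002 ] F [-0.3 -0.1 -1.1] w 0.461 gf 40.4
 rz units 0.12 then shift units [-10.23  16.77   0.48]
```

View pics/w4.png

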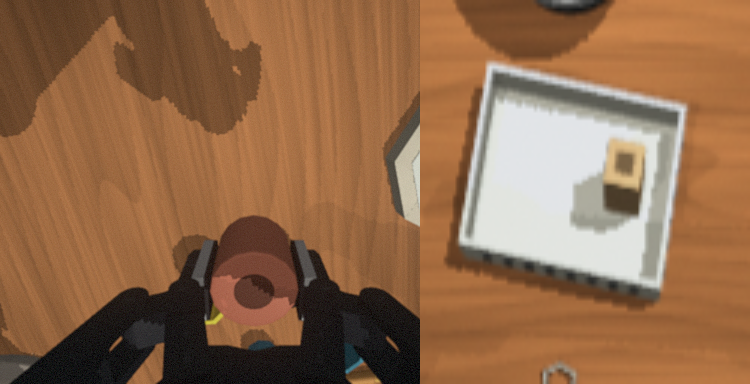

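The red prop is held squarely at (255,270), and the tall prop stands in the basket. Carrying the red one over.

Emit:
jog_arm(moves=[-0.62,1,0,0,0,0,0.1,-0.62,1,0,0,0,0,0.1,-0.62,1,0,0,0,0,0.1,-0.62,1,0,0,0,0,0.1,-0.62,1,0,0,0,0,0.1,-0.62,1,0,0,0,0,0.1,-0.62,1,0,0,0,0,0.1,-0.62,1,0,0,0,0,0.1])

```text
t: 14.18
eef_pos: [0.5079, 0.1664, 0.1449]
tool_rot: [-0.0, 0.763, 0.646, -0.001]
contact_force: [0.1, -0.0, -1.0]
gripper_width: 0.455
grasp_force: 40.5
```

Emit:
jog_arm(moves=[-0.62,1,0,0,0,0,0.1,-0.62,1,0,0,0,0,0.1,-0.62,1,0,0,0,0,0.1,-0.62,1,0,0,0,0,0.1,-0.62,1,0,0,0,0,0.1,-0.62,1,0,0,0,0,0.1,-0.62,1,0,0,0,0,0.1,-0.62,1,0,0,0,0,0.1])

```text
t: 14.85
eef_pos: [0.6492, 0.0424, 0.1444]
tool_rot: [-0.001, 0.763, 0.646, -0.001]
contact_force: [-0.3, 0.6, -0.2]
gripper_width: 0.457
grasp_force: 40.5
```

```bash
python3 -c "
from g import *
go(.660,.033,.0137,-10)"
```

```text
t 14.85 tcp [0.6492 0.0424 0.1444] ty -9.5 tilt [-0.0026 -0.0005] F [-0.3  0.6 -0.2] w 0.457 gf 40.5
 rz units 0.12 then shift units [-0.36  0.63  6.53]
```

Emit:
jog_arm(moves=[-0.36,0.6,0.3,0,0,0,0.1,0,0,1,0,0,0,0.1,0,0,1,0,0,0,0.1,0,0,1,0,0,0,0.1,0,0,1,0,0,0,0.1,0,0,1,0,0,0,0.1,0,0,0.8,0,0,0,0.1,0,0,0.4,0,0,0,0.1])

```text
t: 15.52
eef_pos: [0.6571, 0.0345, 0.0125]
tool_rot: [-0.002, 0.763, 0.646, -0.002]
contact_force: [-14.9, -1.7, 45.9]
gripper_width: 0.457
grasp_force: 46.6
```

Emit:
jog_arm(moves=[0,0,0.06,0,0,0,0.1,0,0,0,0,0,0,0.1,0,0,0,0,0,0,0.4,0,0,0,0,0,0,0.6,0,0,0,0,0,0,0.68,0,0,0,0,0,0,0.68,0,0,0,0,0,0,0.68,0,0,0,0,0,0,0.68])

```text
t: 16.18
eef_pos: [0.6602, 0.0343, 0.0154]
tool_rot: [0.0, 0.763, 0.646, 0.0]
contact_force: [-0.7, -0.0, 0.4]
gripper_width: 0.676
grasp_force: 0.0
```

Emit:
jog_arm(moves=[0,0,-0.4,0,0,0,0.68,0,0,-0.7,0,0,0,0.68,0,0,-1,0,0,0,0.68,0,0,-1,0,0,0,0.68,0,0,-1,0,0,0,0.68,0,0,-1,0,0,0,1,0,0,-1,0,0,0,1,0,0,-1,0,0,0,1])

```text
t: 16.85
eef_pos: [0.6602, 0.0345, 0.1598]
tool_rot: [0.0, 0.763, 0.646, 0.001]
contact_force: [0.3, -0.2, -0.1]
gripper_width: 0.999
grasp_force: 0.0
```

Run:
```python
from g import *
T=read_camera("top")
# handle of loop tool: saturated honey, tool width 15
x,y,w,h=222,184,28,52
hs=cv2.cvtColor(T["color"],cv2.COLOR_BGR2HSV)
print(hs[218,228:246].tolist())
go(.45,.005,.16)
```

```text
[[19, 41, 50], [19, 43, 65], [18, 47, 71], [18, 44, 75], [20, 40, 76], [18, 43, 78], [17, 45, 80], [17, 44, 81], [19, 44, 81], [19, 48, 85], [19, 50, 87], [18, 48, 90], [18, 47, 92], [19, 46, 94], [19, 45, 97], [19, 40, 101], [20, 44, 104], [20, 43, 107]]
t 16.90 tcp [0.6625 0.0351 0.1643] ty -9.5 tilt [0.0078 0.0008] F [1.6 0.5 3.8] w 1.000 gf 0.0
 shift units [ -3.24 -10.23   0.13]
```

Emit:
jog_arm(moves=[-0.29,-0.93,-0.3,0,0,0,1,-0.29,-0.93,-0.3,0,0,0,1,-0.29,-0.93,0,0,0,0,1,-0.29,-0.93,0,0,0,0,1,-0.29,-0.93,0,0,0,0,1,-0.29,-0.93,0,0,0,0,1,-0.29,-0.93,0,0,0,0,1,-0.29,-0.93,0,0,0,0,1])

```text
t: 17.57
eef_pos: [0.5049, 0.0132, 0.1703]
tool_rot: [0.001, 0.763, 0.646, 0.001]
contact_force: [-0.4, 0.0, 0.5]
gripper_width: 1.004
grasp_force: 0.0
```

Emit:
jog_arm(moves=[-0.29,-0.93,0,0,0,0,1,-0.29,-0.93,0,0,0,0,1,-0.29,-0.93,0,0,0,0,1,0,0,0,0,0,1,1,0,0,0,0,0,1,1,0,0,0,0,0,1,1,0,0,0,0,0,1,1,0,0,0,0,0,1,1])

```text
t: 18.23
eef_pos: [0.448, 0.0054, 0.1704]
tool_rot: [0.001, 0.865, 0.502, 0.001]
contact_force: [0.3, -0.3, -0.5]
gripper_width: 0.997
grasp_force: 0.0
```

Emit:
jog_arm(moves=[0,0,0,0,0,1,1,0,0,0,0,0,1,1,0,0,0,0,0,1,1,0,0,0,0,0,1,1,0,0,0,0,0,1,1,0,0,0,0,0,1,1,0,0,0,0,0,1,1,0,0,0,0,0,1,1])

```text
t: 18.9
eef_pos: [0.448, 0.0055, 0.1703]
tool_rot: [0.0, 0.97, 0.245, 0.001]
contact_force: [0.4, 0.1, 0.8]
gripper_width: 1.0
grasp_force: 0.0
```

Emit:
jog_arm(moves=[0,0,0,0,0,1,1,0,0,0,0,0,1,1,0,0,0,0,0,1,1,0,0,0,0,0,1,1,0,0,0,0,0,1,1,0,0,0,0,0,1,1,0,0,0,0,0,1,1,0,0,0,0,0,0,1])

```text
t: 19.57
eef_pos: [0.448, 0.0055, 0.1702]
tool_rot: [0.0, 1.0, 0.003, 0.001]
contact_force: [0.1, 0.3, -0.3]
gripper_width: 0.995
grasp_force: 0.0
```

Run:
```python
from g import *
go(.438,.006,.16,-90)
W=read_camera("wrist"); T=read_camera("top"); S=read_camera("side")
cv2.imwrite("pics/w5.png",np.hstack([W["color"],np.vstack([cv2.resize(T["color"][105:205,170:300],(256,192)),cv2.resize(S["color"][90:220,200:400],(256,192))])]))
```

```text
t 19.57 tcp [0.448  0.0055 0.1702] ty -89.6 tilt [ 0.0018 -0.    ] F [ 0.1  0.3 -0.3] w 0.995 gf 0.0
 rz units 0.09 then shift units [-0.5  -0.02  0.51]
```

View pics/w5.png

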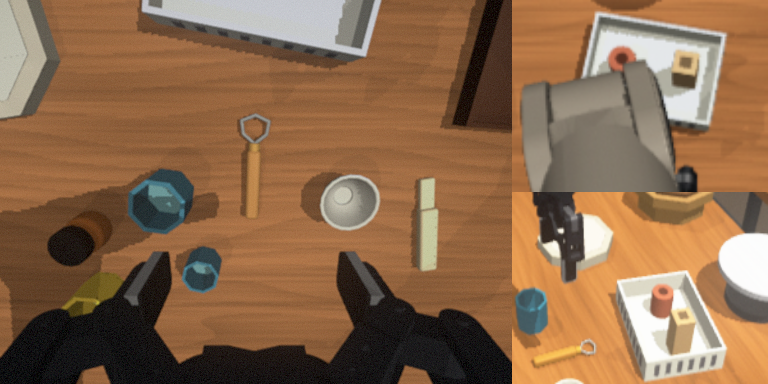

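Both props stand upright in the basket (insets). The loop tool's handle runs from about (254,150) to (251,217), and the knife is at (427,180)–(427,268). Measuring both tools.

Run:
```python
from g import *
W=read_camera("wrist")
hs=cv2.cvtColor(W["color"],cv2.COLOR_BGR2HSV); print(hs[190,240:266].tolist())
for r,z,lo,hi in (((238,148,30,75),.012,(10,165,150),(22,255,255)),((405,170,45,110),.010,(15,10,110),(45,110,255))):
    x,y,w,h=r; s=cv2.inRange(hs[y:y+h,x:x+w],lo,hi)
    k=max(cv2.findContours(s,0,1)[0],key=cv2.contourArea)+np.array([x,y]); 
    print(cv2.minAreaRect(k)); print(face(W,r,z,lo,hi))
print("tip",cast(W,[[254,114]],.005))
```

```text
[[13, 147, 160], [13, 149, 130], [12, 140, 115], [13, 145, 116], [13, 159, 109], [15, 144, 110], [14, 153, 135], [15, 153, 157], [15, 157, 174], [15, 146, 192], [15, 153, 190], [15, 148, 193], [15, 151, 191], [16, 154, 189], [16, 152, 190], [15, 147, 194], [15, 148, 191], [16, 151, 172], [15, 155, 156], [14, 145, 148], [13, 147, 153], [12, 145, 160], [13, 151, 165], [14, 148, 165], [13, 155, 163], [13, 148, 165]]Traceback (most recent call last):
  File "<stdin>", line 6, in <module>
ValueError: max() iterable argument is empty
```

Run:
```python
from g import *
W=read_camera("wrist")
print(face(W,(238,145,30,78),.015,(14,120,180),(22,190,255)))
print(face(W,(405,170,45,110),.010,(15,10,110),(45,110,255)))
print("tip",cast(W,[[254,114]],.005))
```

```text
(array([439.6,   6.3]), array([ 9.3, 71.5]), 88.2, array([253., 184.]))
(array([ 391.7, -194.1]), array([117.8,  20.9]), 10.9, array([427., 225.]))
tip [[0.51328918 0.00562579]]
```

Emit:
jog_arm(moves=[-0.5,-0.03,0.6,0,0,0.35,0.6,0,0,1,0,0,0,0.6,0,0,1,0,0,0,0.6,0,0,1,0,0,0,0.6,0,0,1,0,0,0,0.6,0,0,1,0,0,0,0.6,0,0,0.9,0,0,0,0.6,0,0,0.7,0,0,0,0.6])

```text
t: 20.48
eef_pos: [0.4373, 0.0058, 0.0239]
tool_rot: [-0.0, 1.0, -0.007, -0.0]
contact_force: [1.5, 0.1, 0.2]
gripper_width: 0.601
grasp_force: 0.0
```

```bash
python3 -c "
from g import *
go(.438,.006,.004,-91)"
```

```text
t 20.48 tcp [0.4373 0.0058 0.0239] ty -90.9 tilt [-0.0009  0.0002] F [1.5 0.1 0.2] w 0.601 gf 0.0
 rz units 0.04 then shift units [ 0.03 -0.01  0.99]
```

Emit:
jog_arm(moves=[0,0,0.5,0,0,0,0.6,0,0,0.35,0,0,0,0.6,0,0,0.15,0,0,0,0.6,0,0,0,0,0,0,0.3,0,0,0,0,0,0,0,0,0,0,0,0,0,0,0,0,0,0,0,0,0,0,0,0,0,0,0,0])

```text
t: 21.15
eef_pos: [0.4383, 0.0058, 0.0059]
tool_rot: [-0.0, 1.0, -0.008, 0.001]
contact_force: [-1.3, 1.1, 7.0]
gripper_width: 0.163
grasp_force: 40.4
```

Emit:
jog_arm(moves=[0,0,0,0,0,0,0,0,0,0,0,0,0,0,0,0,-0.3,0,0,0,0,0,0,-0.7,0,0,0,0,0,0,-1,0,0,0,0,0,0,-1,0,0,0,0,0,0,-1,0,0,0,0,0,0,-1,0,0,0,0])

```text
t: 21.82
eef_pos: [0.4373, 0.0057, 0.1065]
tool_rot: [-0.0, 1.0, -0.008, -0.0]
contact_force: [-0.1, -0.2, -1.7]
gripper_width: 0.16
grasp_force: 39.6
```

```bash
python3 -c "
from g import *
go(.5536,-.2592,.12,-94)"
```

```text
t 21.82 tcp [0.4373 0.0057 0.1065] ty -90.9 tilt [-0.  0.] F [-0.1 -0.2 -1.7] w 0.160 gf 39.6
 rz units 0.77 then shift units [ 6.72 12.81 -0.68]
```

Emit:
jog_arm(moves=[0.42,0.8,0,0,0,0.77,0,0.42,0.8,0,0,0,0,0,0.42,0.8,0,0,0,0,0,0.42,0.8,0,0,0,0,0,0.42,0.8,0,0,0,0,0,0.42,0.8,0,0,0,0,0,0.42,0.8,0,0,0,0,0,0.42,0.8,0,0,0,0,0])

```text
t: 22.48
eef_pos: [0.4966, -0.1278, 0.1049]
tool_rot: [0.0, 0.999, -0.036, -0.0]
contact_force: [0.7, 0.0, -1.1]
gripper_width: 0.153
grasp_force: 39.6
```

Emit:
jog_arm(moves=[0.42,0.8,0,0,0,0,0,0.42,0.8,0,0,0,0,0,0.42,0.8,0,0,0,0,0,0.42,0.8,0,0,0,0,0,0.42,0.8,0,0,0,0,0,0.42,0.8,0,0,0,0,0,0.42,0.8,0,0,0,0,0,0.42,0.8,0,0,0,0,0])

```text
t: 23.15
eef_pos: [0.5545, -0.2602, 0.1047]
tool_rot: [0.0, 0.999, -0.036, -0.0]
contact_force: [0.2, 0.9, -0.7]
gripper_width: 0.162
grasp_force: 39.6
```

Run:
```python
from g import *
go(.5536,-.2592,.012,-94)
W=read_camera("wrist"); S=read_camera("side")
cv2.imwrite("pics/w6.png",np.hstack([cv2.resize(W["color"],(400,300)),cv2.resize(S["color"][200:384,230:460],(375,300))]))
```

```text
t 23.15 tcp [ 0.5545 -0.2602  0.1047] ty -94.1 tilt [-0.0008 -0.0001] F [ 0.2  0.9 -0.7] w 0.162 gf 39.6
 rz units -0.02 then shift units [-0.04 -0.05  4.64]
```

View pics/w6.png

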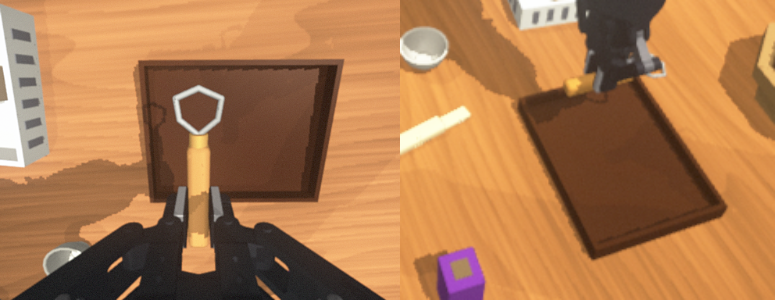

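The loop tool hangs level and in line with the tray. The tray's rim corners are near (139,61), (343,61), (152,200) and (318,201) in the left half, so I check its position from those.

Run:
```python
from g import *
W=read_camera("wrist")
p=cast(W,np.array([[139,61],[343,61],[152,200],[318,201]])*1.28,.022); print(p.round(3),p[:2].mean(0)/2+p[2:].mean(0)/2)
```

```text
[[ 0.653 -0.216]
 [ 0.639 -0.403]
 [ 0.508 -0.208]
 [ 0.493 -0.394]] [ 0.5733075  -0.30528252]
```

Emit:
jog_arm(moves=[0.05,0.07,1,0,0,0,0,0,0,1,0,0,0,0,0,0,1,0,0,0,0,0,0,0.8,0,0,0,0,0,0,0.5,0,0,0,0,0,0,0.25,0,0,0,0,0,0,0.1,0,0,0,0,0,0,0,0,0,0,0])

```text
t: 23.97
eef_pos: [0.5558, -0.2598, 0.0123]
tool_rot: [-0.0, 0.999, -0.035, 0.0]
contact_force: [-0.6, 0.9, -0.1]
gripper_width: 0.158
grasp_force: 39.6
```

Emit:
jog_arm(moves=[0,0,0,0,0,0,0.1,0,0,0,0,0,0,0.25,0,0,0,0,0,0,0.4,0,0,0,0,0,0,0.4,0,0,0,0,0,0,0.4,0,0,-0.4,0,0,0,0.4,0,0,-0.8,0,0,0,0.4,0,0,-1,0,0,0,0.4])

```text
t: 24.63
eef_pos: [0.5547, -0.2596, 0.056]
tool_rot: [-0.0, 0.999, -0.035, -0.001]
contact_force: [0.7, -0.9, 0.2]
gripper_width: 0.399
grasp_force: 0.0
```

Emit:
jog_arm(moves=[0,0,-1,0,0,0,0.6,0,0,-1,0,0,0,0.6,0,0,-1,0,0,0,0.6,0,0,-0.5,0,0,0,0.6,0,0,0,0,0,-1,0.6,0,0,0,0,0,-1,0.6,0,0,0,0,0,-1,0.6,0,0,0,0,0,-0.7,0.6])

```text
t: 25.3
eef_pos: [0.5555, -0.26, 0.1262]
tool_rot: [0.0, 0.995, 0.096, -0.0]
contact_force: [0.1, -1.1, 0.2]
gripper_width: 0.601
grasp_force: 0.0
```

Run:
```python
from g import *
# knife: hull centre (.391,-.195) at x=+2.5 mm; grip at x=-5
a=np.radians(10.7); g=np.array([.391,-.195])-.0075*np.array([np.cos(a),np.sin(a)]); print(g)
go(g[0],g[1],.12,-79.3)
```

```text
[ 0.3836304 -0.1963925]
t 25.30 tcp [ 0.5555 -0.26    0.1262] ty -79.0 tilt [-0.0001 -0.0001] F [ 0.1 -1.1  0.2] w 0.601 gf 0.0
 rz units 0.08 then shift units [-7.85 -4.72  0.31]
```

Emit:
jog_arm(moves=[-0.98,-0.59,0,0,0,0,0.6,-0.98,-0.59,0,0,0,0,0.6,-0.98,-0.59,0,0,0,0,0.6,-0.98,-0.59,0,0,0,0,0.6,-0.98,-0.59,0,0,0,0,0.6,-0.98,-0.59,0,0,0,0,0.6,-0.98,-0.59,0,0,0,0,0.6,-0.98,-0.59,0,0,0,0,0.6])

```text
t: 25.97
eef_pos: [0.3827, -0.1963, 0.1261]
tool_rot: [0.0, 0.996, 0.094, -0.0]
contact_force: [-0.1, 0.2, -0.3]
gripper_width: 0.603
grasp_force: 0.0
```

Emit:
jog_arm(moves=[0,0,0.5,0,0,0,0.6,0,0,1,0,0,0,0.6,0,0,1,0,0,0,0.6,0,0,1,0,0,0,0.6,0,0,1,0,0,0,0.6,0,0,0.6,0,0,0,0.6,0,0,0,0,0,0,0.6,0,0,0,0,0,0,0.6])

```text
t: 26.63
eef_pos: [0.3839, -0.1965, 0.0237]
tool_rot: [-0.0, 0.996, 0.094, -0.001]
contact_force: [0.1, 0.5, -0.1]
gripper_width: 0.598
grasp_force: 0.0
```

```bash
python3 -c "
from g import *
go(.3836,-.1964,.005,-79.3)"
```

```text
t 26.63 tcp [ 0.3839 -0.1965  0.0237] ty -79.2 tilt [-0.0012  0.0006] F [ 0.1  0.5 -0.1] w 0.598 gf 0.0
 rz units 0.03 then shift units [-0.01 -0.01  0.94]
```

Emit:
jog_arm(moves=[0,0,0.5,0,0,0,0.6,0,0,0.3,0,0,0,0.6,0,0,0.15,0,0,0,0.6,0,0,0,0,0,0,0.3,0,0,0,0,0,0,0,0,0,0,0,0,0,0,0,0,0,0,0,0,0,0,0,0,0,0,0,0])

```text
t: 27.3
eef_pos: [0.3842, -0.1968, 0.0055]
tool_rot: [0.0, 0.996, 0.094, 0.0]
contact_force: [-0.0, 1.0, 3.1]
gripper_width: 0.22
grasp_force: 39.4
```

Emit:
jog_arm(moves=[0,0,0,0,0,0,0,0,0,0,0,0,0,0,0,0,-0.3,0,0,0,0,0,0,-0.7,0,0,0,0,0,0,-1,0,0,0,0,0,0,-1,0,0,0,0,0,0,-1,0,0,0,0,0,0,-1,0,0,0,0])

```text
t: 27.97
eef_pos: [0.3836, -0.1965, 0.1063]
tool_rot: [-0.0, 0.996, 0.094, -0.0]
contact_force: [1.0, -0.3, -0.9]
gripper_width: 0.218
grasp_force: 39.1
```

Emit:
jog_arm(moves=[0,0,0,0,0,1,0,0,0,0,0,0,1,0,0,0,0,0,0,1,0,0,0,0,0,0,0.7,0,0,0,0,0,0,0,0,0,0,0,0,0,0,0,0,0,0,0,0,0,0,0,0,0,0,0,0,0])

```text
t: 28.63
eef_pos: [0.3839, -0.1967, 0.1051]
tool_rot: [-0.0, 0.999, -0.034, -0.0]
contact_force: [0.3, 0.1, -0.2]
gripper_width: 0.219
grasp_force: 39.1
```

```bash
python3 -c "
from g import *
go(.561,-.3435,.1,-94)
W=read_camera('wrist'); cv2.imwrite('pics/w7.png',W['color'])"
```

```text
t 28.63 tcp [ 0.3839 -0.1967  0.1051] ty -93.9 tilt [-0.      0.0001] F [ 0.3  0.1 -0.2] w 0.219 gf 39.1
 rz units 0.02 then shift units [9.35 6.71 0.26]
```

View pics/w7.png

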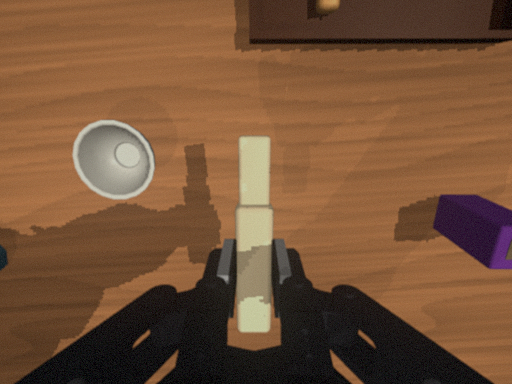

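The knife is held straight at (254,235), blade forward. Carrying it to the tray.

Emit:
jog_arm(moves=[0.93,0.67,0,0,0,0,0,0.93,0.67,0,0,0,0,0,0.93,0.67,0,0,0,0,0,0.93,0.67,0,0,0,0,0,0.93,0.67,0,0,0,0,0,0.93,0.67,0,0,0,0,0,0.93,0.67,0,0,0,0,0,0.93,0.67,0,0,0,0,0])

```text
t: 29.35
eef_pos: [0.5255, -0.3147, 0.1048]
tool_rot: [-0.0, 0.999, -0.035, -0.0]
contact_force: [0.7, -0.7, -0.8]
gripper_width: 0.223
grasp_force: 39.1
```

Emit:
jog_arm(moves=[0.93,0.67,0,0,0,0,0,0.93,0.67,0,0,0,0,0,0,0,0.8,0,0,0,0,0,0,1,0,0,0,0,0,0,1,0,0,0,0,0,0,0.6,0,0,0,0,0,0,0,0,0,0,0,0,0,0,0,0,0,0])

```text
t: 30.02
eef_pos: [0.5597, -0.3431, 0.0366]
tool_rot: [-0.0, 0.999, -0.035, -0.001]
contact_force: [-0.6, -0.4, 0.3]
gripper_width: 0.216
grasp_force: 39.1
```

```bash
python3 -c "
from g import *
go(.561,-.3435,.0115,-94)"
```

```text
t 30.02 tcp [ 0.5597 -0.3431  0.0366] ty -94.0 tilt [-0.0013  0.0008] F [-0.6 -0.4  0.3] w 0.216 gf 39.1
 rz units 0.00 then shift units [0.07 0.02 1.26]
```

Emit:
jog_arm(moves=[0.05,0,0.5,0,0,0,0,0,0,0.4,0,0,0,0,0,0,0.2,0,0,0,0,0,0,0.14,0,0,0,0,0,0,0,0,0,0,0,0,0,0,0,0,0,0.2,0,0,0,0,0,0,0.4,0,0,0,0,0,0,0.45])

```text
t: 30.68
eef_pos: [0.5615, -0.3436, 0.0128]
tool_rot: [0.0, 0.999, -0.035, 0.0]
contact_force: [1.3, 0.3, 0.3]
gripper_width: 0.445
grasp_force: 0.0
```

Emit:
jog_arm(moves=[0,0,0,0,0,0,0.45,0,0,0,0,0,0,0.45,0,0,-0.4,0,0,0,0.45,0,0,-0.8,0,0,0,0.45,0,0,-1,0,0,0,0.45,0,0,-1,0,0,0,1,0,0,-1,0,0,0,1,0,0,-1,0,0,0,1])

```text
t: 31.35
eef_pos: [0.5612, -0.3434, 0.118]
tool_rot: [0.0, 0.999, -0.035, 0.0]
contact_force: [0.7, 0.3, 0.4]
gripper_width: 0.857
grasp_force: 0.0
```

Emit:
jog_arm(moves=[0,0,-1,0,0,0,1,0,0,-1,0,0,0,1,0,-1,-1,0,0,0,1,-0.3,-1,-0.5,0,0,0,1,-0.3,-1,0,0,0,0,1,-0.3,-1,0,0,0,0,1,-0.3,-1,0,0,0,0,1,-0.3,-1,0,0,0,0,1])

```text
t: 32.02
eef_pos: [0.5393, -0.2207, 0.1872]
tool_rot: [0.0, 0.999, -0.035, 0.0]
contact_force: [-0.2, 0.6, 0.3]
gripper_width: 0.996
grasp_force: 0.0
```

```bash
python3 -c "
from g import *
go(.43,.1,.19,-90)
T=read_camera('top'); cv2.imwrite('pics/t8.png',cv2.resize(T['color'][130:210,295:395],None,fx=4,fy=4))"
```

```text
t 32.02 tcp [ 0.5393 -0.2207  0.1872] ty -94.0 tilt [ 0.0009 -0.0005] F [-0.2  0.6  0.3] w 0.996 gf 0.0
 rz units -1.00 then shift units [ -5.47 -16.03  -0.15]
```

View pics/t8.png

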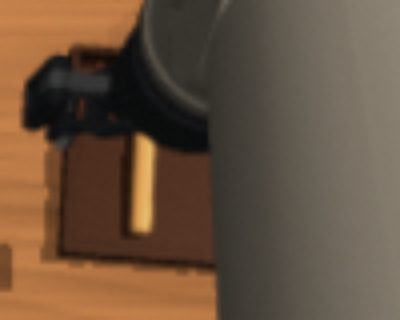

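The visible part of the tray shows the loop tool's handle lying flat inside it. Next is the cup.

Emit:
jog_arm(moves=[-0.34,-1,0,0,0,-1,1,-0.34,-1,0,0,0,0,1,-0.34,-1,0,0,0,0,1,-0.34,-1,0,0,0,0,1,-0.34,-1,0,0,0,0,1,-0.34,-1,0,0,0,0,1,-0.34,-1,0,0,0,0,1,-0.34,-1,0,0,0,0,1])

```text
t: 32.73
eef_pos: [0.4863, -0.0604, 0.187]
tool_rot: [0.0, 1.0, -0.0, 0.0]
contact_force: [0.7, -0.3, 0.6]
gripper_width: 0.996
grasp_force: 0.0
```

Emit:
jog_arm(moves=[-0.34,-1,0,0,0,0,1,-0.34,-1,0,0,0,0,1,-0.34,-1,0,0,0,0,1,-0.34,-1,0,0,0,0,1,-0.34,-1,0,0,0,0,1,-0.34,-1,0,0,0,0,1,-0.34,-1,0,0,0,0,1,-0.34,-1,0,0,0,0,1])

```text
t: 33.4
eef_pos: [0.4319, 0.0997, 0.187]
tool_rot: [0.0, 1.0, -0.0, 0.001]
contact_force: [-0.0, 0.4, 0.7]
gripper_width: 0.998
grasp_force: 0.0
```

Run:
```python
from g import *
go(.43,.1,.19)
W,S=read_camera("wrist"),read_camera("side")
hs=cv2.cvtColor(W["color"],cv2.COLOR_BGR2HSV); m=cv2.inRange(hs,(85,80,20),(115,255,255))
for k in cv2.findContours(m,0,2)[0]:
    if cv2.contourArea(k)<300: continue
    hu=cv2.convexHull(k); q=cast(W,hu[:,0,:],.05)
    ap=cv2.approxPolyDP(hu,2.5,True)[:,0,:]; a=cast(W,ap,.05)
    e=np.roll(a,-1,0)-a
    print(cv2.boundingRect(k),"mid-silh",cast(W,cen(hu),.025)[0].round(4))
    for p,b,d in zip(ap,a,e): print(p,(b*1000).round(0),round(np.hypot(*d)*1000),round(np.degrees(np.arctan2(d[1],d[0]))%45,1))
cv2.imwrite("pics/w9.png",W["color"])
```

```text
t 33.40 tcp [0.4319 0.0997 0.187 ] ty -90.0 tilt [ 0.0011 -0.0002] F [-0.   0.4  0.7] w 0.998 gf 0.0
 shift units [-0.1  -0.02 -0.15]
(267, 239, 35, 33) mid-silh [0.336  0.0634]
[296 241] [368.  54.] 17 21.4
[301 254] [352.  48.] 15 31.4
[297 266] [337.  52.] 13 30.6
[287 271] [331.  63.] 15 35.0
[274 269] [333.  77.] 15 32.2
[267 259] [346.  85.] 15 37.5
[269 247] [360.  83.] 15 33.5
[281 240] [369.  70.] 16 40.8
(226, 153, 55, 60) mid-silh [0.4245 0.1   ]
[265 156] [460.  89.] 28 33.4
[280 179] [436.  73.] 22 38.8
[277 200] [414.  76.] 22 37.4
[260 212] [401.  93.] 22 36.3
[239 209] [404. 115.] 21 38.4
[226 194] [421. 128.] 23 35.9
[229 172] [444. 124.] 26 1.5
[247 153] [463. 106.] 18 35.5
```

Emit:
jog_arm(moves=[-0.16,-0.03,0,0,0,1,1,0,0,0.5,0,0,1,1,0,0,1,0,0,0,1,0,0,1,0,0,0,1,0,0,1,0,0,0,1,0,0,1,0,0,0,1,0,0,1,0,0,0,1,0,0,0.7,0,0,0,1])

```text
t: 34.17
eef_pos: [0.4289, 0.0985, 0.0612]
tool_rot: [0.0, 0.998, -0.07, -0.0]
contact_force: [0.2, 0.4, 0.3]
gripper_width: 0.998
grasp_force: 0.0
```

```bash
python3 -c "
from g import *
go(.4287,.1003,.012,-98)"
```

```text
t 34.17 tcp [0.4289 0.0985 0.0612] ty -98.0 tilt [-0.0006 -0.0007] F [0.2 0.4 0.3] w 0.998 gf 0.0
 rz units -0.01 then shift units [-0.02 -0.09  2.46]
```

Emit:
jog_arm(moves=[0,-0.08,0.9,0,0,0,1,0,0,0.8,0,0,0,1,0,0,0.5,0,0,0,1,0,0,0.2,0,0,0,1,0,0,0,0,0,0,0.5,0,0,0,0,0,0,0.3,0,0,0,0,0,0,0.3,0,0,0,0,0,0,0.3])

```text
t: 34.83
eef_pos: [0.43, 0.1011, 0.0152]
tool_rot: [-0.0, 0.998, -0.07, 0.001]
contact_force: [-1.0, -0.2, 2.7]
gripper_width: 0.623
grasp_force: 42.6
```

Emit:
jog_arm(moves=[0,0,0,0,0,0,0.3,0,0,0,0,0,0,0.3,0,0,0,0,0,0,0.3,0,0,0,0,0,0,0.3,0,0,0,0,0,0,0.3,0,0,0,0,0,0,0.3,0,0,0,0,0,0,0.3,0,0,0,0,0,0,0.3])

```text
t: 35.5
eef_pos: [0.43, 0.1011, 0.0152]
tool_rot: [-0.0, 0.998, -0.07, 0.001]
contact_force: [0.6, -1.3, 6.7]
gripper_width: 0.626
grasp_force: 43.1
```

Emit:
jog_arm(moves=[0,0,-0.3,0,0,0,0.3,0,0,-0.7,0,0,0,0.3,0,0,-1,0,0,0,0.3,0,0,-1,0,0,0,0.3,0,0,-1,0,0,0,0.3,0,0,-1,0,0,0,0.3,0,0,-0.5,0,0,0,0.3,0,0,0,0,0,0,0.3])

```text
t: 36.17
eef_pos: [0.4305, 0.1013, 0.1264]
tool_rot: [-0.001, 0.998, -0.07, 0.002]
contact_force: [1.8, 0.0, -0.7]
gripper_width: 0.628
grasp_force: 42.4
```

```bash
python3 -c "
from g import *
go(.5815,.2755,.12)"
```

```text
t 36.17 tcp [0.4305 0.1013 0.1264] ty -98.0 tilt [0.0042 0.0007] F [ 1.8  0.  -0.7] w 0.628 gf 42.4
 shift units [ 6.26 -9.68  0.36]
```

Emit:
jog_arm(moves=[0.63,-0.97,0,0,0,0,0.3,0.63,-0.97,0,0,0,0,0.3,0.63,-0.97,0,0,0,0,0.3,0.63,-0.97,0,0,0,0,0.3,0.63,-0.97,0,0,0,0,0.3,0.63,-0.97,0,0,0,0,0.3,0.63,-0.97,0,0,0,0,0.3,0.63,-0.97,0,0,0,0,0.3])

```text
t: 36.83
eef_pos: [0.5504, 0.241, 0.1224]
tool_rot: [0.001, 0.998, -0.07, -0.001]
contact_force: [0.4, -1.3, -1.0]
gripper_width: 0.623
grasp_force: 42.6
```

Emit:
jog_arm(moves=[0.63,-0.97,0,0,0,0,0.3,0.63,-0.97,0,0,0,0,0.3,0,0,0.5,0,0,0,0.3,0,0,1,0,0,0,0.3,0,0,1,0,0,0,0.3,0,0,0.5,0,0,0,0.3,0,0,0,0,0,0,0.3,0,0,0,0,0,0,0.3])

```text
t: 37.5
eef_pos: [0.5802, 0.275, 0.0633]
tool_rot: [0.001, 0.998, -0.07, -0.001]
contact_force: [0.1, 0.8, -1.0]
gripper_width: 0.624
grasp_force: 42.6
```

```bash
python3 -c "
from g import *
go(.5828,.276,.0357)"
```

```text
t 37.50 tcp [0.5802 0.275  0.0633] ty -98.0 tilt [-0.002  -0.0011] F [ 0.1  0.8 -1. ] w 0.624 gf 42.6
 shift units [ 0.13 -0.07  1.38]
```

Emit:
jog_arm(moves=[0.13,-0.07,0.5,0,0,0,0.3,0,0,0.4,0,0,0,0.3,0,0,0.25,0,0,0,0.3,0,0,0.15,0,0,0,0.3,0,0,0,0,0,0,0.3,0,0,0.04,0,0,0,0.3,0,0,0,0,0,0,0.3,0,0,0,0,0,0,0.3])

```text
t: 38.17
eef_pos: [0.5839, 0.2768, 0.0379]
tool_rot: [-0.0, 0.998, -0.07, 0.0]
contact_force: [0.4, 0.8, -1.9]
gripper_width: 0.625
grasp_force: 42.6
```

```bash
python3 -c "
from g import *
go(.5828,.276,.0357)"
```

```text
t 38.17 tcp [0.5839 0.2768 0.0379] ty -98.0 tilt [0.0005 0.0003] F [ 0.4  0.8 -1.9] w 0.625 gf 42.6
 shift units [-0.05  0.05  0.11]
```

Emit:
jog_arm(moves=[-0.05,0.04,0.06,0,0,0,0.3,0,0,0.05,0,0,0,0.3,0,0,0,0,0,0,0.3,0,0,0,0,0,0,0.62,0,0,0,0,0,0,0.7,0,0,0,0,0,0,0.9,0,0,0,0,0,0,0.9,0,0,0,0,0,0,0.9])

```text
t: 38.83
eef_pos: [0.5827, 0.276, 0.0353]
tool_rot: [-0.0, 0.998, -0.07, 0.0]
contact_force: [0.5, 0.3, -0.2]
gripper_width: 0.906
grasp_force: 0.0
```

Emit:
jog_arm(moves=[0,0,-0.2,0,0,0,0.9,0,0,-0.5,0,0,0,0.9,0,0,-1,0,0,0,0.9,0,0,-1,0,0,0,0.9,0,0,-1,0,0,0,1,0,0,-1,0,0,0,1,0,0,-1,0,0,0,1,0,0,-1,0,0,0,1])

```text
t: 39.5
eef_pos: [0.5827, 0.2761, 0.1714]
tool_rot: [-0.0, 0.998, -0.07, 0.0]
contact_force: [-0.3, 1.0, 0.1]
gripper_width: 1.0
grasp_force: 0.0
```

Emit:
jog_arm(moves=[-0.8,1,-0.5,0,0,0,1,-0.8,1,-0.5,0,0,0,1,-0.8,1,0,0,0,0,1,-0.8,1,0,0,0,0,1,-0.8,1,0,0,0,0,1,-0.8,1,0,0,0,0,1,-0.8,1,0,0,0,0,1,0,0,0,0,0,0,1])

```text
t: 40.17
eef_pos: [0.449, 0.1492, 0.1895]
tool_rot: [0.002, 0.997, -0.071, -0.001]
contact_force: [-0.6, -0.9, -0.7]
gripper_width: 0.999
grasp_force: 0.0
```

Run:
```python
from g import *
o=get_obs(); print(o["t"],o["eef_pos"])
T,S,W=read_camera("top"),read_camera("side"),read_camera("wrist")
cv2.imwrite("pics/f.png",np.vstack([np.hstack([cv2.resize(T["color"][100:285,100:400],(400,247)),cv2.resize(W["color"],(329,247))]),cv2.resize(S["color"][80:384,120:450],(365,336)).copy() if 0 else np.hstack([cv2.resize(S["color"][80:384,120:450],(380,350)),cv2.resize(S["color"][85:150,190:310],(349,350))])]))
W=T
hs=cv2.cvtColor(T["color"],cv2.COLOR_BGR2HSV); m=cv2.inRange(hs,(85,80,20),(115,255,255))
for k in cv2.findContours(m,0,2)[0]:
    if cv2.contourArea(k)>150: print(cv2.boundingRect(k),cast(T,cen(cv2.convexHull(k)),.045)[0])
print("bat",face(T,(109,134,64,62),.02,(0,0,140),(179,75,255)))
```

```text
40.1667 [0.44895113 0.14917311 0.18954812]
(205, 245, 16, 15) [0.33962223 0.06027876]
bat (array([611.7, 233.3]), array([138.6,  60.4]), 34.4, array([153., 155.]))
```

View pics/f.png

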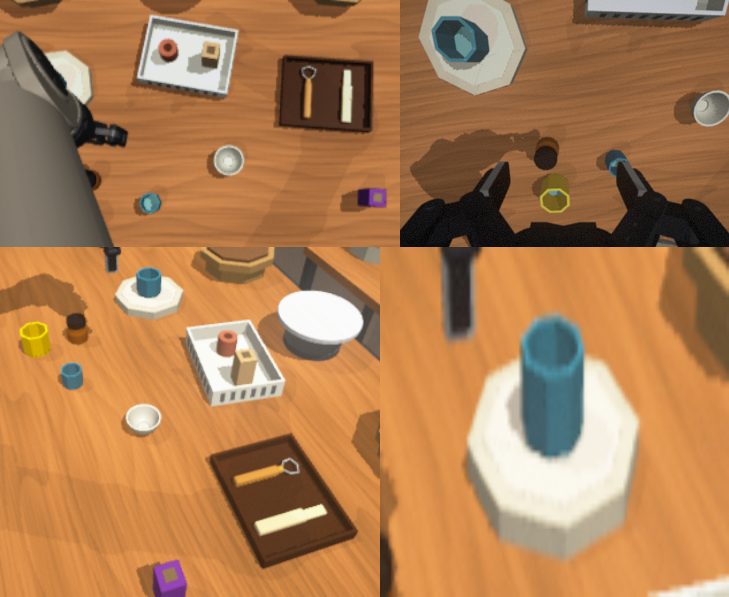

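The final picture shows both props standing in the basket and both tools flat in the tray. The cup stands centred on the bat, and the jar and bowl have not moved.

```bash
python3 -c "
from station import *
print(hand_in())"
```

```text
the job is handed in; nothing more can be done
None
```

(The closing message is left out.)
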